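# Close the thermal cycler and set its lid pressure

### The arm

A 6-joint arm with a two-finger parallel gripper is mounted at the origin on a cart in front of the work surface, level with it; the furniture and walls round the work are solid. World frame = base frame: x ahead of the robot, y to its left, z up, the work surface at z = 0. Lengths are in m, angles in rad, forces in N, time in s.
With the tool pointing down it reaches from about 0.325 to 0.875 m from the base axis. Payload 4.4 kg.
Tool frame: the origin (TCP) lies midway between the tips of the shut fingers; the grasp point (between the pads) lies env.grip_depth behind it (env.grip_depth is the distance from the TCP to the grasp point, in m); z points along the fingers, y is the line along which they close (so a half turn about z gives the same grasp; the last joint's range is limited). The gripper opens to 85 mm and grips with 20 to 120 N. Pads are 22 mm wide; open, the fingers measure 114 mm over their backs; the gripper's body (76 mm by 85 mm) begins 54 mm behind the grasp point. The pads swing forward as they close: fully open they stand 13 mm farther back than shut.
Start: joints at [-1.359, 0.207, 1.542, -0, 1.393, -0.15], TCP at [0.204, -0.538, 0.231] pointing down, gripper open.
Joint ranges: [-2.73, 2.73], [-0.86, 2.22], [0.23, 2.46], [-1.11, 4.25], [0.08, 2.63], [-2.82, 2.82]. Speed limits (rad/s): [2.79, 2.79, 3.14, 3.14, 3.14, 3.14].

### API

Orientations are given as a rotation vector (axis times angle).
In Python, from bench import env, imaging, order gives the robot as it stands. The module is installed in compiled form; this text tells all that it offers.
- The arm moves only by the shell command python3 -m creep 'ROWS' [OPENING] [FORCE]. ROWS is text: rows parted by semicolons, each of 6 numbers parted by spaces: the shift along the world's x, y, z in m, then the turn, a rotation vector about the world's x, y, z in rad. In form: dx dy dz wx wy wz; .... A call has 1 to 20 rows; each row shifts and turns the commanded pose from where the row before left it; what a row does not reach is not made up. A row lasts 1/8 s, in which the tool goes at most 62.5 mm and 10.7 degrees, less where a joint would pass 70% of its speed; a pose out of reach is approached as far as the arm can. A call is refused whole if a number of a shift passes 0.0625 or a number of a turn 0.188, either way. A call with a gripper value outside its range is refused whole. OPENING is the opening, from -1 (shut) to 1 (fully open), set as the call begins (- or left out, the last holds). The fingers move at their own pace and stop on an object; FORCE is the grip in N (left out, the last holds). Time passes only in rows, so rows that do not move let the fingers close. It gives the time, the measured TCP pose, the force, the opening and the grip force at its end, in the units of the state.
- env.sense(): the state, without advancing time (a new reading comes with each control period).
- imaging.read_camera(name): name is "scene" or "top"; returns a dict with "frame" (420x560x3 uint8, red, green, blue), "z_map" (420x560 float32, m along the optical axis (not along the pixel's ray), 0 where there is no reading), "camera_matrix" (3x3 intrinsics, pixels), "R" (3x3) and "t" (3): a world point X has camera coordinates R X + t. Camera axes: x right, y down, z forward; pixel columns grow to the right and rows downward; lengths in m; the calibration is good to about 2 mm. A picture is of the moment at which its call begins.
- order.job_done(): hands the job in; it is judged then, once.
The state is a dict: "t": time; "joint_pos": joint angles; "qd": joint speeds; "tau": joint torques, N m; "tool_pos": TCP position; "tool_rot": TCP orientation; "contact_force": force on the tool from outside, world axes, zero at the start; "ft_torque": the same for the moment, N m; "width": opening from 0.0 (shut) to 1.0 (fully open); "finger_force": force on a finger pad.
Only numpy, scipy, OpenCV 4.12 (cv2) and the standard library are available. Lean on these libraries where they do the work, as an engineer would, in place of code of your own. Each camera call takes 0.05 s, during which the arm holds its last target. There are 200 camera calls.

### The job

The tube strips are loaded in the thermal cycler. With the knob still backed off, push the cycler's spring-up lid down and press its front edge, firmly but not roughly, until the latch catches and holds the lid shut on its own; then turn the black knob on the lid clockwise until its white pointer stands at the orange mark, without overtightening it past the mark. Leave the other things on the bench where they stand.

Things in the scene. Friction and masses are not known exactly. Their poses are not given: they have to be found in the camera images.
- cycler: Compact white thermal cycler, fixed to the bench: case 240 deep (x), 170 wide (y), 98 mm high at the front rim, 90 behind the hinge. Origin: centre of its underside on the bench; x to its rear, y to its left, z up; turned up to 0.3 rad from the robot's frame. Loaded tube strips lie in the sunk block under the lid.
- lid (a joint): Angle of the white lid about its level hinge, rad: 0 = shut, positive = open; starts 1.3 to 1.66; stop 1.72. Lid 150 wide, 26 thick, from 4 to 145 mm in front of the hinge line; shut, its level outer (top) face is 27 mm above the hinge line. A spring lifts it: let go too early and it rises again. Latched it stands at 0 to 0.01. Over 35 N on the lid does damage.
- lid_hinge (a point): Point on the hinge line at the lid's mid width: 55 mm behind the cycler's origin (its +x), 100 mm above the bench. The hinge line is parallel to the cycler's y. The axes are the lid's own: with the lid at 0 they are parallel to the cycler's, the lid runs along -x and its outer face looks to +z; they turn with the lid.
- lid_press (a point): Where to push: centre line of the lid's outer face, 126 mm from the hinge line, in the bare 47 mm strip between knob scale and front edge. Lowering here takes 1 to 6 N; over the last 15 mm latch and sprung plate push back, 8 to 18 N in all (twice that at the lid's middle), easing just before it catches at 0 rad; 2 mm lower it stops hard. Axes as lid_hinge.
- latch (a joint): Travel of the spring bolt that holds the lid's front, one piece with the teal release button (38 x 16 mm) mid-front, 60 mm above the bench, m: 0 = out (lid open, and lid latched); the closing lid drives it in by up to about 0.006, then it snaps back to 0 as the lid latches. Pushing the button in releases the lid.
- knob (a joint): Angle of the lid-pressure knob, rad, growing clockwise seen from above the shut lid: starts 0 to 0.5; orange index mark at 2.4 (pointer then towards the lid's front edge); end stop 3.1; white ticks every 0.2. It screws the sprung plate down on the tubes, so the lid is harder to latch if turned first. Stays where left; takes about 0.1 N m.
- knob_grip (a point): On the knob's axis, 64 mm from the hinge line, 25 mm above the lid's outer face. The black grip bar is 44 long, 14 wide, from 7 to 37 mm above the face, on a 48 mm disc whose top is 7 mm above the face; flat scale disc 68 mm. x lies along the bar to the end with the white pointer line, z away from the lid.
- tip_box: Bystander: shut green tip box, 122 x 82 x 38 mm, beside the cycler on its left. Origin under its centre.
- media_bottle: Bystander: clear bottle with blue cap, 68 mm across, 138 mm high, on the right. Origin under its centre.
- specimen_jar: Bystander: jar with black cap, 56 mm across, 88 mm high, near the front edge. Origin under its centre.
- tape: Bystander: teal roll of tape lying flat, 52 mm across, 19 mm high, near the front edge. Origin under its centre.
- amber_flask: Bystander: conical flask with amber content, 88 mm across, 184 mm high, on the left. Origin under its centre.

How it is judged:
On the way, in this order (a step that is already met when the one before it is completed fails the run):
1. the lid is shut and the latch bolt has sprung back out over it, with the knob not yet tightened (below 1.2 rad) (value of joint lid below 0.025 rad and value of joint latch below 0.0015 m and value of joint knob below 1.2 rad), for 0.3 s.
2. the knob's pointer is at the orange mark (2.4 rad, within 0.1) with the lid latched shut (value of joint lid below 0.025 rad and value of joint latch below 0.0015 m and value of joint knob between 2.3 and 2.5 rad), for 0.3 s.
At the end, for the whole second after the job is handed in: the lid stands shut (below 0.025 rad), held by the latch with its bolt out (within 1.5 mm), and the knob's pointer is at the orange mark, 2.4 rad within 0.1 (all of step 2); the robot touches nothing.
It fails at once if the robot presses on the lid with more than 35 N (contact force between any of the fingers, the arm and lid_c0 above 35 N).
It fails at once if the knob is overtightened past 2.75 rad (value of joint knob above 2.75 rad).
It fails at once if a bystander is pushed more than 20 mm from its place (distance of any of tip_box, media_bottle, specimen_jar, tape, amber_flask from where it was at the start of the episode above 0.02 m).
It also fails if it takes over 67 s, if anything falls off the work surface, if the arm or the gripper's body presses on something with over 40 N, if the wrist force passes 120 N, or if a joint passes its speed limit or range.

## Working session

There is one attempt and no reset: what is moved stays moved. The work goes in short steps, Python scripts to look and compute and a shell command to move; the robot and the scene stay as the last step left them, time stands still between calls to the robot, and variables do not carry over. Pictures are saved under pics/ and viewed, at most 10 in all, crops included, and the job is handed in when it is done.

```bash
mkdir -p pics
cat > h.py <<'E'
import numpy as np, cv2
from bench import env, imaging, order
def cloud(d):
    K=d["camera_matrix"];z=d["z_map"];v,u=np.mgrid[:z.shape[0],:z.shape[1]]
    c=np.stack([(u-K[0,2])/K[0,0]*z,(v-K[1,2])/K[1,1]*z,z],-1)
    return (c-d["t"])@d["R"]
def save(d,n): cv2.imwrite(f"pics/{n}.png",d["frame"][:,:,::-1])
E
python3 - <<'E'
from h import *
s=env.sense();print(s,env.grip_depth)
for n in("scene","top"):
    d=imaging.read_camera(n);save(d,n+"0");np.save(n+"0.npy",cloud(d));print(n,-d["R"].T@d["t"],d["R"][2])
E
```

```text
{'t': 0.0, 'joint_pos': array([-1.35949447e+00,  2.07439662e-01,  1.54297111e+00,  5.04425557e-05,
        1.39347844e+00, -1.50499379e-01]), 'qd': array([ 4.60228953e-04, -1.14683164e-03,  5.13213705e-04, -7.89840834e-05,
        1.70925883e-03,  1.45189804e-04]), 'tau': array([ 1.48200083e-04, -3.83034647e+01, -2.91592830e+01, -2.26107677e-04,
        1.03907511e-02,  1.23126912e-05]), 'tool_pos': array([ 0.20337103, -0.53702619,  0.23010645]), 'tool_rot': array([-3.08807132e+00, -5.64794340e-01,  3.16898474e-05]), 'contact_force': array([-0.73330302,  0.23158398,  0.11720974]), 'ft_torque': array([-0.01215846,  0.05091964, -0.0360583 ]), 'finger_force': 0.0, 'width': 0.9988184920037777} 0.0187
scene [-0.46694664 -0.69006234  0.64549091] [ 0.70442017  0.57195025 -0.42031553]
top [0.29530206 0.02988698 1.56132782] [ 0.13478458  0.00440642 -0.99086513]
```

View pics/scene0.png

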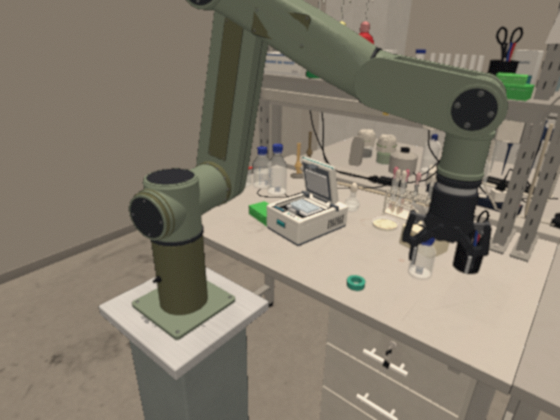

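View pics/top0.png

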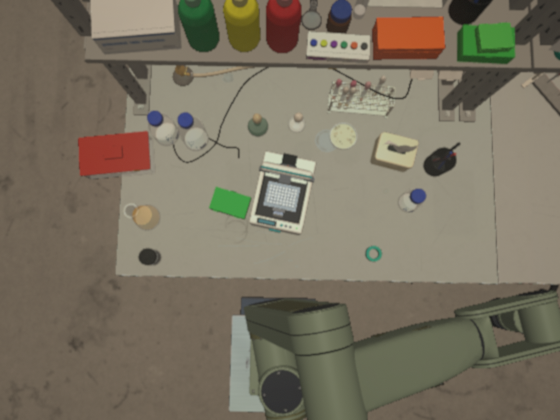

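The scene shows the cycler at about (305,205) with its lid nearly upright. The top view shows the cycler at about (283,192), its front edge (teal button) near (277,230), and the shelf above row 65. The tip box is at (230,203), the tape at (373,253) and the bottle at (412,200).

```bash
python3 - <<'E'
from h import *
P=np.load("top0.npy");S=np.load("scene0.npy")
im=cv2.imread("pics/top0.png").astype(int)
np.set_printoptions(precision=3,suppress=True)
sub=P[145:245,240:325]
for lo,hi in((.08,.094),(.094,.104),(.104,.14),(.14,.2),(.2,.3)):
    m=(sub[...,2]>lo)&(sub[...,2]<hi);print(lo,hi,m.sum(),sub[m].mean(0) if m.any() else'')
m=((sub[...,2]>.06)&(sub[...,2]<.108)).astype(np.uint8)
n,l,st,c=cv2.connectedComponentsWithStats(m);k=1+st[1:,4].argmax();m=l==k
r=cv2.minAreaRect(sub[m][:,:2].astype(np.float32));print(r,cv2.boxPoints(r),m.sum())
# rim only
# teal button in top & scene
for n,C,roi in(("top0",P,(215,245,250,310)),("scene0",S,(190,245,260,350))):
    b=cv2.imread(f"pics/{n}.png");hsv=cv2.cvtColor(b,cv2.COLOR_BGR2HSV)
    a,e,f,g=roi;q=hsv[a:e,f:g];mm=(q[...,0]>80)&(q[...,0]<105)&(q[...,1]>90)
    print(n,mm.sum(),np.median(C[a:e,f:g][mm],0))
# lid points
sub=S[150:215,290:350];m=(sub[...,2]>.13)&(sub[...,2]<.3)&(sub[...,0]<.75)&(sub[...,0]>.3)
q=sub[m];print(m.sum(),q.mean(0),q.min(0),q.max(0));u,s,vt=np.linalg.svd(q-q.mean(0),full_matrices=False);print(vt,s)
sub=P[145:245,240:325];m=(sub[...,2]>.13)&(sub[...,2]<.3);q=sub[m];r=cv2.minAreaRect(q[:,:2].astype(np.float32));print(q.min(0),q.max(0),cv2.boxPoints(r))
E
python3 - <<'E'
import cv2
a=cv2.imread('pics/scene0.png')[145:250,250:360];b=cv2.imread('pics/top0.png')[140:245,235:345]
cv2.imwrite('pics/c1.png',cv2.resize(cv2.hconcat([a,b[:,:110]]),None,fx=3.6,fy=3.6,interpolation=2))
E
```

```text
0.08 0.094 1670 [0.545 0.001 0.087]
0.094 0.104 1347 [0.506 0.008 0.098]
0.104 0.14 83 [0.53  0.006 0.107]
0.14 0.2 189 [ 0.628 -0.014  0.182]
0.2 0.3 606 [ 0.579 -0.005  0.24 ]
((0.5437564849853516, 0.0001957416534423828), (0.17642533779144287, 0.24695107340812683), 79.8550033569336) [[ 0.407 -0.065]
 [ 0.65  -0.108]
 [ 0.681  0.065]
 [ 0.438  0.109]] 3069
top0 6 [0.425 0.024 0.069]
scene0 25 [0.42  0.024 0.065]
1086 [ 0.574 -0.019  0.194] [ 0.542 -0.084  0.13 ] [0.608 0.07  0.247]
[[-0.097 -0.983 -0.157]
 [-0.198 -0.136  0.971]
 [-0.975  0.125 -0.181]] [1.458 1.173 0.242]
[ 0.547 -0.079  0.13 ] [0.648 0.068 0.255] [[ 0.532  0.056]
 [ 0.561 -0.083]
 [ 0.661 -0.062]
 [ 0.633  0.077]]
```

View pics/c1.png

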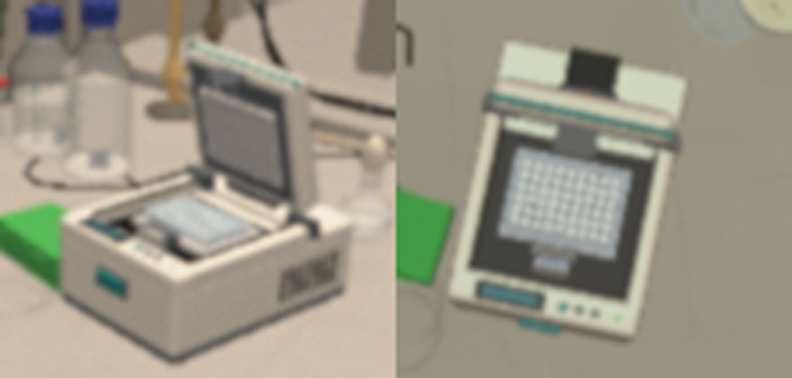

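The crop shows the lid leaning slightly forward of vertical and the case front with the teal button. The geometry agrees with the fit: centre (0.544, 0.000), yaw about -0.176.

```bash
cat > plan.py <<'E'
import numpy as np
O=np.array([.544,0.]);YAW=-.176
c,s=np.cos(YAW),np.sin(YAW)
def W(x,z): return np.array([O[0]+c*x,O[1]+s*x,z])
def press(th,d=.124,r=.011,gap=0):
    h=.027+gap
    r=r*np.sin(min(th*2,1.57))
    return W(.055-d*np.cos(th)+h*np.sin(th)+r, .1+d*np.sin(th)+h*np.cos(th))
E
python3 - <<'E'
from h import *
from plan import *
np.set_printoptions(precision=4,suppress=True)
P=np.load("top0.npy")
for r in (50,60,64,68,72): print(r,P[r,[230,330,370]].tolist())
m=(P[...,2]>.3)&(P[...,0]<.75)&(P[...,0]>.3)&(abs(P[...,1])<.3);print(m.sum(), P[m][:,2].max() if m.any() else 0)
for r,cc in((125,258),(120,297)):print(P[r-6:r+6,cc-6:cc+6].reshape(-1,3)[P[r-6:r+6,cc-6:cc+6][...,2].argmax()])
w=[press(t,gap=.03 if t>1.39 else 0) for t in (1.4,1.38,1.2,1.0,.8,.6,.4,.2,.1,0)]
for t,a in zip((1.4,1.38,1.2,1.0,.8,.6,.4,.2,.1,0),w):print(t,a)
print(np.diff(w,axis=0))
E
```

```text
50 [[0.8259067740543793, 0.1436745591569823, 0.47936129959028767], [0.8196225901019836, -0.09691680585644886, 0.5026528170371605], [0.8331952698854517, -0.19698933120548606, 0.47948648921736725]]
60 [[0.8021859684669381, 0.14323122844263753, 0.4752225218347471], [0.8043733406261921, -0.09955949325218785, 0.48174608463340907], [0.8093083461410145, -0.19761881340943924, 0.4757412755906638]]
64 [[0.7932455732265695, 0.14318074964782632, 0.4723439813591695], [0.797584479491265, -0.10049968413498088, 0.4743683456307414], [0.7973504181310248, -0.196788310079911, 0.47940880254295287]]
68 [[0.9881899491374277, 0.19035413332734724, 0.014131514370762138], [0.8268843261525717, -0.11103812714751272, 0.3870145986799356], [0.7946864808690431, -0.20019719230879957, 0.4628389824514349]]
72 [[0.9801440356719211, 0.1913896021355691, -0.0006815494530750912], [0.9853989646249655, -0.15702026115424336, 0.004510594372372858], [0.9907930880638396, -0.29722857506105, -0.0008417682697789478]]
0 0
[0.2953 0.0299 1.5613]
[0.2953 0.0299 1.5613]
1.4 [ 0.6435 -0.0177  0.2319]
1.38 [ 0.6119 -0.0121  0.2269]
1.2 [ 0.5895 -0.0081  0.2254]
1.0 [ 0.5654 -0.0038  0.2189]
0.8 [0.543  0.0002 0.2078]
0.6 [0.5225 0.0038 0.1923]
0.4 [0.5038 0.0071 0.1732]
0.2 [0.488  0.01   0.1511]
0.1 [0.4815 0.0111 0.1392]
0 [0.4761 0.0121 0.127 ]
[[-0.0316  0.0056 -0.005 ]
 [-0.0224  0.004  -0.0015]
 [-0.0241  0.0043 -0.0064]
 [-0.0224  0.004  -0.0112]
 [-0.0205  0.0036 -0.0155]
 [-0.0187  0.0033 -0.0191]
 [-0.0158  0.0028 -0.0221]
 [-0.0065  0.0012 -0.0119]
 [-0.0054  0.001  -0.0122]]
```

```bash
python3 -m creep '0 0 .043 0 0 -.135;0 0 .043 0 0 -.135;0 0 .043 0 0 -.135;.03 .0345 0 0 0 -.135;.03 .0345 0 0 0 0;.03 .0345 0 0 0 0;.03 .0345 0 0 0 0;.03 .0345 0 0 0 0;.03 .0345 0 0 0 0;.03 .0345 0 0 0 0;.03 .0345 0 0 0 0;.03 .0345 0 0 0 0;.03 .0345 0 0 0 0;.03 .0345 0 0 0 0;.03 .0345 0 0 0 0;.03 .0345 0 0 0 0;.03 .0345 0 0 0 0;.03 .0345 0 0 0 0;0 0 0 0 0 0' -1 20
python3 - <<'E'
from h import *
d=imaging.read_camera("scene");save(d,"s1");s=env.sense();print(s['tool_pos'],s['joint_pos'],s['contact_force'])
cv2.imwrite("pics/s1c.png",cv2.resize(d["frame"][80:250,200:420,::-1],None,fx=3,fy=3))
E
```

```text
t: 2.48
tool_pos: [0.6544, -0.0175, 0.3584]
tool_rot: [-3.129, 0.273, 0.004]
contact_force: [0.3, -0.2, 0.6]
width: -0.004
finger_force: 0.0
[ 0.65356439 -0.01907983  0.35872902] [-1.61212732e-01  3.17830522e-01  1.14592067e+00 -3.98984028e-04
  1.68047460e+00  1.58540325e+00] [ 0.42885083 -1.21147816 -0.39669847]
```

View pics/s1c.png

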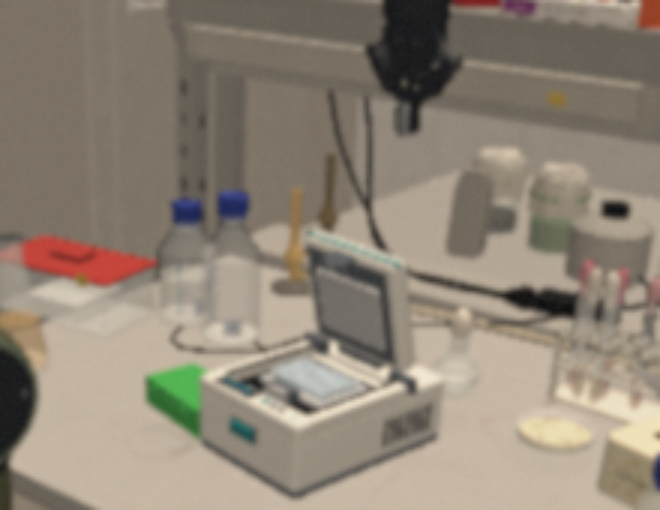

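The closed gripper hangs above and behind the lid, with its tip at about (405,130) in the crop. The lid is unchanged and the space below the tip is clear.

```bash
python3 -m creep '0 0 -.032 0 0 0;0 0 -.032 0 0 0;0 0 -.032 0 0 0;0 0 -.032 0 0 0;0 0 0 0 0 0;-.01 .0018 0 0 0 0;-.01 .0018 -.001 0 0 0;-.01 .0018 -.001 0 0 0;-.01 .0018 -.001 0 0 0;-.01 .0018 -.001 0 0 0;-.01 .0018 -.001 0 0 0;0 0 0 0 0 0'
```

```text
t: 4.03
tool_pos: [0.5925, -0.0092, 0.2272]
tool_rot: [3.129, -0.279, -0.001]
contact_force: [-0.4, -0.3, 0.6]
width: 0.001
finger_force: 0.0
```

```bash
python3 -m creep '-.0085 .0013 -.002 0 0 0;-.009 .0015 -.003 0 0 0;-.009 .0015 -.003 0 0 0;-.0075 .0013 -.0037 0 0 0;-.0075 .0013 -.0037 0 0 0;-.0074 .0013 -.0037 0 0 0;0 0 0 0 0 0'
python3 - <<'E'
from h import *
d=imaging.read_camera("scene");cv2.imwrite("pics/s2c.png",cv2.resize(d["frame"][120:250,240:370,::-1],None,fx=4,fy=4))
E
```

```text
t: 4.9
tool_pos: [0.5432, -0.0012, 0.2071]
tool_rot: [3.129, -0.279, -0.004]
contact_force: [0.0, -0.1, 0.5]
width: 0.004
finger_force: 0.0
```

View pics/s2c.png

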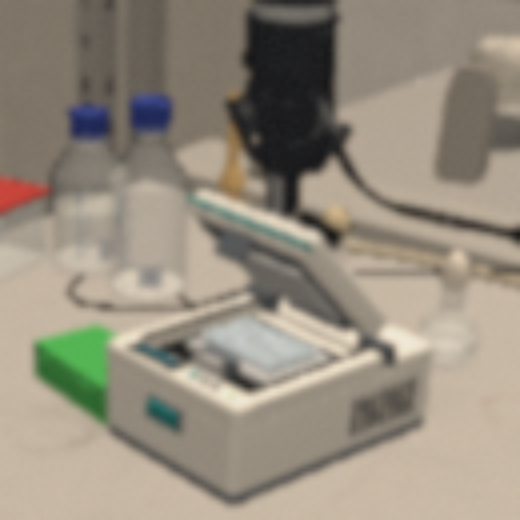

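The fingertip at (285,205) is pressing the lid down, and the lid is now at about 0.8 rad. I'll continue along the arc.

```bash
python3 -m creep '-.0068 .0012 -.0052 0 0 0;-.0068 .0012 -.0052 0 0 0;-.0068 .0012 -.0052 0 0 0;-.0062 .0011 -.0064 0 0 0;-.0062 .0011 -.0064 0 0 0;-.0062 .0011 -.0064 0 0 0;-.0053 .001 -.0073 0 0 0;-.0053 .001 -.0073 0 0 0;-.0053 .001 -.0073 0 0 0;-.0035 .0006 -.006 0 0 0;0 0 0 0 0 0'
```

```text
t: 6.32
tool_pos: [0.4848, 0.0095, 0.1445]
tool_rot: [-3.129, 0.279, 0.005]
contact_force: [-0.5, 0.7, 0.7]
width: 0.003
finger_force: 0.1
```

```bash
python3 -m creep '-.002 .0004 -.002 0 0 0;-.002 .0004 -.002 0 0 0;-.001 0 -.002 0 0 0;-.001 .0004 -.002 0 0 0;0 0 0 0 0 0'
```

```text
t: 6.95
tool_pos: [0.4827, 0.0099, 0.1391]
tool_rot: [3.129, -0.28, 0.009]
contact_force: [3.9, -0.7, 5.0]
width: 0.006
finger_force: 2.7
```

```bash
python3 -m creep '-.001 .0004 -.002 0 0 0;-.001 0 -.002 0 0 0;0 0 0 0 0 0;0 0 0 0 0 0'
```

```text
t: 7.45
tool_pos: [0.4815, 0.0101, 0.1356]
tool_rot: [3.128, -0.28, 0.012]
contact_force: [6.2, -1.9, 5.9]
width: -0.0
finger_force: 3.3
```

```bash
python3 -m creep '.002 0 -.002 0 0 0;0 0 -.002 0 0 0;0 0 0 0 0 0'
```

```text
t: 7.82
tool_pos: [0.4802, 0.0104, 0.13]
tool_rot: [3.128, -0.279, -0.0]
contact_force: [1.5, -1.9, 4.7]
width: 0.001
finger_force: 2.9
```

```bash
python3 -m creep '0 0 -.002 0 0 0;0 0 -.001 0 0 0;0 0 0 0 0 0'
```

```text
t: 8.2
tool_pos: [0.4795, 0.0105, 0.1269]
tool_rot: [3.128, -0.279, -0.003]
contact_force: [-1.6, -1.1, 7.1]
width: 0.005
finger_force: 3.5
```

```bash
python3 -m creep '0 0 -.001 0 0 0;0 0 0 0 0 0'
```

```text
t: 8.45
tool_pos: [0.4794, 0.0106, 0.1262]
tool_rot: [3.128, -0.279, -0.003]
contact_force: [-2.5, -0.8, 9.3]
width: 0.001
finger_force: 4.7
```

```bash
python3 -m creep '0 0 -.001 0 0 0;0 0 0 0 0 0'
```

```text
t: 8.7
tool_pos: [0.4793, 0.0106, 0.1255]
tool_rot: [3.128, -0.279, -0.004]
contact_force: [-4.2, -1.1, 12.1]
width: -0.001
finger_force: 5.9
```

```bash
python3 -m creep '0 0 -.001 0 0 0;0 0 0 0 0 0'
```

```text
t: 8.95
tool_pos: [0.4792, 0.0106, 0.1252]
tool_rot: [3.128, -0.279, -0.004]
contact_force: [-5.5, -1.0, 16.2]
width: 0.003
finger_force: 8.0
```

```bash
python3 -m creep '0 0 -.001 0 0 0;0 0 0 0 0 0'
```

```text
t: 9.2
tool_pos: [0.4792, 0.0106, 0.1251]
tool_rot: [3.128, -0.279, -0.004]
contact_force: [-7.7, -0.7, 22.2]
width: 0.002
finger_force: 11.0
```

Run:
```python
from h import *
d=imaging.read_camera("scene");C=cloud(d);f=d["frame"];cv2.imwrite("pics/s3c.png",cv2.resize(f[150:250,250:360,::-1],None,fx=6,fy=6,interpolation=2))
```

```text
(no output)
```

View pics/s3c.png

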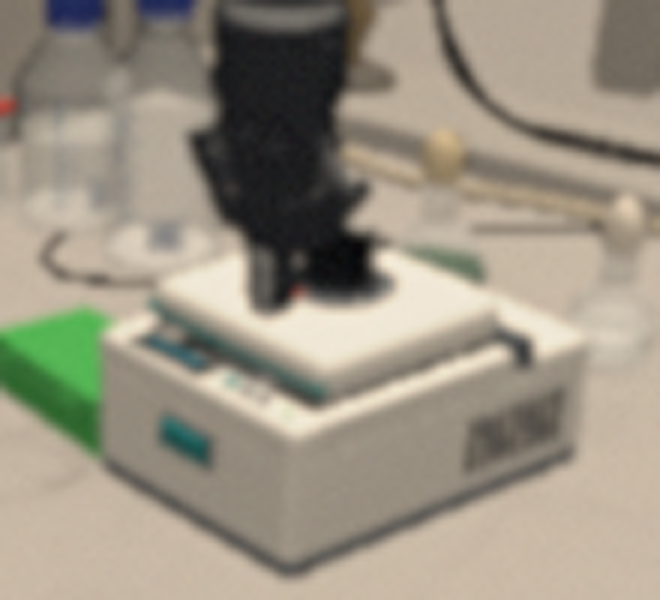

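The lid lies flat, with the finger at (268,300) and the knob at (340,270). The TCP stopped hard at z = 0.125, which is the stop 2 mm below shut, so the latch should have caught. I'll back off and check that the lid stays shut.

```bash
python3 -m creep '0 0 .003 0 0 0;0 0 .003 0 0 0;0 0 .002 0 0 0;0 0 0 0 0 0'
```

```text
t: 9.75
tool_pos: [0.4792, 0.0111, 0.1297]
tool_rot: [-3.129, 0.279, 0.004]
contact_force: [-0.2, 0.5, 0.1]
width: 0.002
finger_force: 0.0
```

```bash
python3 -m creep '0 0 .004 0 0 0;0 0 .02 0 0 0;0 0 .04 0 0 0;0 0 .04 0 0 0;-.04 .0 .03 0 0 .18;-.04 0 0 0 0 .18;-.04 0 0 0 0 .18;-.03 0 0 0 0 .18;0 0 0 0 0 .18;0 0 0 0 0 .18;0 0 0 0 0 .18;0 0 0 0 0 .18;0 0 0 0 0 .18;0 0 0 0 0 .18;0 0 0 0 0 0' 1
python3 - <<'E'
from h import *
d=imaging.read_camera("scene");e=imaging.read_camera("top");np.save("st.npy",cloud(d));np.save("tt.npy",cloud(e));save(e,"t4");save(d,"s4")
a=cv2.resize(d["frame"][160:240,265:355,::-1],(400,356),interpolation=2);b=cv2.resize(e["frame"][140:229,235:335,::-1],(400,356),interpolation=2)
cv2.imwrite("pics/c4.png",cv2.hconcat([a,b]));s=env.sense();print(s['joint_pos'],s['tool_pos'],s['contact_force'])
E
```

```text
t: 11.62
tool_pos: [0.33, 0.0109, 0.2645]
tool_rot: [-2.166, -2.275, 0.0]
contact_force: [-0.7, -0.4, 0.2]
width: 1.001
finger_force: 0.0
[-2.31222096e-01 -3.93659283e-01  2.02155273e+00  1.28868602e-05
  1.51393998e+00 -2.79467851e-01] [0.33008587 0.01084788 0.26444093] [-0.72231438 -0.58843266  0.20495736]
```

View pics/c4.png

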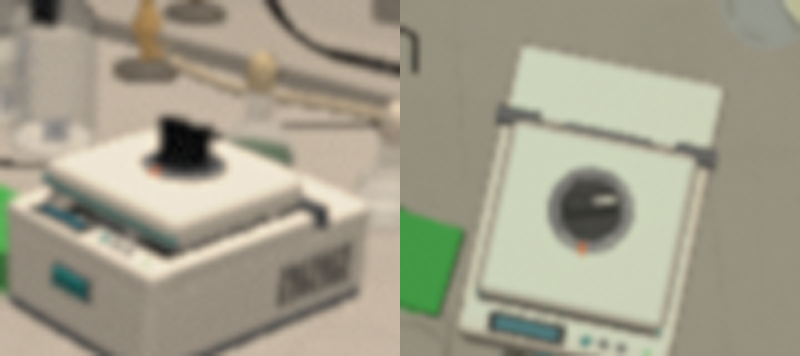

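The lid stays shut by itself. In the right half, the knob is centred at about (591,210), its white pointer points right to (604,199), and the orange mark is at (582,247).

```bash
cat >> h.py <<'E'
def ray(d,uv,z):
    K=d["camera_matrix"];uv=np.atleast_2d(uv).astype(float)
    c=np.c_[(uv[:,0]-K[0,2])/K[0,0],(uv[:,1]-K[1,2])/K[1,1],np.ones(len(uv))]@d["R"]
    o=-d["R"].T@d["t"];return o+c*((z-o[2])/c[:,2])[:,None]
def knob():
    d=imaging.read_camera("top");f=d["frame"].astype(int)
    hsv=cv2.cvtColor(d["frame"],cv2.COLOR_RGB2HSV).astype(int)
    v0,u0=175,260;sub=hsv[v0:215,u0:305];C=cloud(d)[v0:215,u0:305]
    dark=(sub[...,2]<150).astype(np.uint8)
    n,l,st,c=cv2.connectedComponentsWithStats(dark);
    k=np.argmin([np.hypot(*(c[i]-[22,17])) if st[i,4]>60 else 99 for i in range(1,n)])+1
    m=(l==k).astype(np.uint8);ct=max(cv2.findContours(m,0,2)[0],key=cv2.contourArea)
    (eu,ev),rad=cv2.minEnclosingCircle(ct);M=cv2.moments(ct);cu,cv_=M["m10"]/M["m00"],M["m01"]/M["m00"]
    fill=cv2.drawContours(np.zeros_like(m),[ct],-1,1,-1)
    er=cv2.erode(fill,np.ones((3,3)),iterations=2)
    wt=np.clip(sub[...,2]-110,0,None)*er*(sub[...,1]<110)
    vv,uu=np.nonzero(wt);w=wt[vv,uu]
    print("disc",cu+u0,cv_+v0,rad,ray(d,(cu+u0,cv_+v0),.127),ray(d,(eu+u0,ev+v0),.127))
    X=ray(d,np.c_[uu+u0,vv+v0],.164)[:,:2]
    mu=(X*w[:,None]).sum(0)/w.sum();cc=((X-mu)*w[:,None]).T@(X-mu)/w.sum()
    ev_,E=np.linalg.eigh(cc);a=E[:,1];print("pointer n",len(w),mu,"dir",np.arctan2(a[1],a[0]),ev_)
    og=(sub[...,0]<14)&(sub[...,1]>90)&(sub[...,2]>120)
    vv,uu=np.nonzero(og);p=ray(d,(uu.mean()+u0,vv.mean()+v0),.127)[0] if og.any() else None
    print("orange",og.sum(),p)
    print("bar pts",(C[...,2]>.15).sum(),C[C[...,2]>.15].mean(0),C[C[...,2]>.15].std(0))
    np.save("v.npy",sub[...,2]);return d
E
python3 - <<'E'
from h import *
np.set_printoptions(precision=4,suppress=True,linewidth=220)
d=knob();print(np.load("v.npy")[5:32,12:38])
C=cloud(d);P=C[150:240,240:330]
m=((P[...,2]>.06)&(P[...,2]<.14)).astype(np.uint8);n,l,st,c=cv2.connectedComponentsWithStats(m);k=1+st[1:,4].argmax()
r=cv2.minAreaRect(P[l==k][:,:2].astype(np.float32));print(r)
L=P[(abs(P[...,2]-.127)<.006)];r=cv2.minAreaRect(L[:,:2].astype(np.float32));print("lid",r,np.median(L[:,2]),len(L))
A=np.c_[L[:,:2],np.ones(len(L))];print(np.linalg.lstsq(A,L[:,2],rcond=None)[0])
E
```

```text
disc 282.0929054054054 191.8564189189189 10.310929298400879 [[0.5384 0.0037 0.127 ]] [[0.5371 0.0038 0.127 ]]
pointer n 10 [ 0.5396 -0.0072] dir 1.6380707667951655 [0. 0.]
orange 3 [0.5086 0.0086 0.127 ]
bar pts 82 [0.5203 0.0043 0.2653] [0.0634 0.0141 0.3642]
[[212 213 213 212 212 213 212 211 210 209 209 209 210 212 213 213 213 212 212 212 212 212 213 213 212 212]
 [212 212 212 213 212 209 204 196 190 186 183 184 192 200 207 209 211 213 213 213 213 213 212 212 212 213]
 [212 213 213 211 203 187 172 160 153 148 143 146 155 165 176 187 200 209 213 213 213 213 212 213 212 213]
 [213 213 211 201 180 151 134 127 125 124 122 122 125 129 136 150 172 193 209 213 213 212 212 213 212 212]
 [213 211 199 175 147 127 115 105 104 105 105 105 106 108 116 125 139 165 192 208 213 212 212 212 211 211]
 [211 199 173 143 126 114  98  84  82  84  83  83  85  90 100 111 121 139 167 193 208 212 212 212 212 212]
 [204 177 143 125 115 101  82  73  72  72  72  72  72  75  82  92 108 127 148 171 196 210 212 211 211 211]
 [193 154 126 116 103  85  72  70  70  70  69  67  67  65  67  73  88 113 136 155 185 207 
[... 1619 characters left out ...]
1]
 [212 212 212 212 211 209 200 197 197 187 178 180 184 190 197 205 210 211 211 211 211 211 211 211 211 211]
 [212 211 212 211 212 212 211 205 203 202 206 207 208 209 210 211 211 211 211 211 210 211 210 211 211 211]
 [211 212 212 211 212 211 211 212 211 211 212 212 212 212 211 211 211 211 211 211 211 211 211 211 211 210]
 [211 211 212 211 211 212 212 212 212 212 212 211 211 211 211 211 211 211 211 211 211 210 211 211 211 211]]
((0.5445077419281006, 0.0014298409223556519), (0.1769847422838211, 0.247343510389328), 79.00984954833984)
lid ((0.5281351804733276, 0.004838526248931885), (0.14920027554035187, 0.14016011357307434), 79.25847625732422) 0.12744203118145342 1847
[-0.0002 -0.0006  0.1275]
```

```bash
python3 -m creep '.0416 -.0015 0 0 0 .1;.0416 -.0015 0 0 0 0;.0416 -.0015 0 0 0 0;.0416 -.0015 0 0 0 0;.0416 -.0015 0 0 0 0;0 0 -.04 0 0 0;0 0 -.03 0 0 0;0 0 0 0 0 0'
```

```text
t: 12.78
tool_pos: [0.5359, 0.0037, 0.1913]
tool_rot: [-2.045, -2.377, 0.006]
contact_force: [-0.5, 0.0, -0.2]
width: 0.998
finger_force: 0.0
```

```bash
python3 -m creep '.0005 0 -.02 0 0 0;.0005 0 -.02 0 0 0;.0005 0 -.01 0 0 0;0 0 0 0 0 0'
```

```text
t: 13.28
tool_pos: [0.5399, 0.0033, 0.1449]
tool_rot: [2.048, 2.382, 0.0]
contact_force: [-0.2, -0.6, 0.8]
width: 1.0
finger_force: 0.0
```

```bash
python3 -m creep '0 0 0 0 0 0;0 0 0 0 0 0;0 0 0 0 0 0;0 0 0 0 0 0;0 0 0 0 0 0;0 0 0 0 0 0;0 0 0 0 0 0;0 0 0 0 0 0' -1 30
```

```text
t: 14.28
tool_pos: [0.5366, 0.0028, 0.145]
tool_rot: [-2.044, -2.379, 0.009]
contact_force: [-9.0, -2.6, 9.7]
width: 0.156
finger_force: 34.0
```

```bash
python3 -m creep '-.003 0 .002 0 0 0;0 0 .001 0 0 0;0 0 0 0 0 0'
```

```text
t: 14.65
tool_pos: [0.5364, 0.0028, 0.1453]
tool_rot: [-2.048, -2.383, 0.001]
contact_force: [4.7, -1.6, -12.0]
width: 0.155
finger_force: 31.3
```

```bash
python3 -m creep '.001 0 -.0015 0 0 0;0 0 0 0 0 0;0 0 0 0 0 -.08;0 0 0 0 0 -.12;0 0 0 0 0 -.12;0 0 0 0 0 -.08;0 0 0 0 0 0'
```

```text
t: 15.52
tool_pos: [0.5359, 0.0029, 0.1452]
tool_rot: [-2.479, -1.927, 0.006]
contact_force: [-2.9, -4.3, -3.9]
width: 0.159
finger_force: 32.3
```

```bash
python3 -m creep '0 -.0008 -.0004 0 0 -.15;0 0 0 0 0 -.15;0 0 0 0 0 -.15;0 0 0 0 0 -.15;0 0 0 0 0 0'
```

```text
t: 16.15
tool_pos: [0.5351, 0.0033, 0.1452]
tool_rot: [-2.936, -1.107, 0.008]
contact_force: [-6.9, -0.2, -0.6]
width: 0.157
finger_force: 32.8
```

```bash
python3 -m creep '0 0 0 0 0 -.15;0 0 0 0 0 -.15;0 0 0 0 0 -.15;0 0 0 0 0 -.15;0 0 0 0 0 0'
```

```text
t: 16.77
tool_pos: [0.5347, 0.0041, 0.1452]
tool_rot: [-3.132, -0.19, 0.011]
contact_force: [-7.2, 2.1, 0.7]
width: 0.158
finger_force: 32.9
```

```bash
python3 -m creep '-.001 0 0 0 0 -.1;0 0 0 0 0 -.1;0 0 0 0 0 -.1;0 0 0 0 0 0;0 0 0 0 0 0;0 0 0 0 0 0'
```

```text
t: 17.52
tool_pos: [0.5346, 0.0046, 0.1452]
tool_rot: [-3.126, 0.279, 0.008]
contact_force: [-4.2, 2.4, -0.9]
width: 0.155
finger_force: 32.7
```

```bash
python3 -m creep '0 0 0 0 0 0;0 0 0 0 0 0;0 0 0 0 0 0;0 0 0 0 0 0;0 0 0 0 0 0;0 0 .02 0 0 0;0 0 .04 0 0 0;0 0 .05 0 0 0;0 0 .03 0 0 0;-.05 0 0 0 0 0;-.05 0 0 0 0 0;-.05 0 0 0 0 0;-.05 0 0 0 0 0;0 0 0 0 0 0' 1
python3 - <<'E'
from h import *
np.set_printoptions(precision=4,suppress=True)
d=knob();e=imaging.read_camera("scene")
a=cv2.resize(e["frame"][160:240,265:355,::-1],(400,356),interpolation=2);b=cv2.resize(d["frame"][170:214,260:310,::-1],(400,356),interpolation=2)
cv2.imwrite("pics/c5.png",cv2.hconcat([a,b]))
C=cloud(d);P=C[150:240,240:330]
L=P[(abs(P[...,2]-.127)<.006)];A=np.c_[L[:,:2],np.ones(len(L))];print(np.linalg.lstsq(A,L[:,2],rcond=None)[0],np.median(L[:,2]))
E
```

```text
t: 19.27
tool_pos: [0.3344, 0.0029, 0.2853]
tool_rot: [3.129, -0.281, 0.002]
contact_force: [0.7, -0.5, 0.0]
width: 1.0
finger_force: 0.0
disc 282.0535117056856 191.84113712374582 10.263519287109375 [[0.5384 0.0039 0.127 ]] [[0.5379 0.0038 0.127 ]]
pointer n 9 [0.5275 0.0054] dir 3.049522310999926 [0. 0.]
orange 2 [0.5081 0.0096 0.127 ]
bar pts 72 [0.518  0.0052 0.2803] [0.0683 0.0086 0.3862]
[-0.0011  0.0003  0.1279] 0.12740119124163468
```

View pics/c5.png

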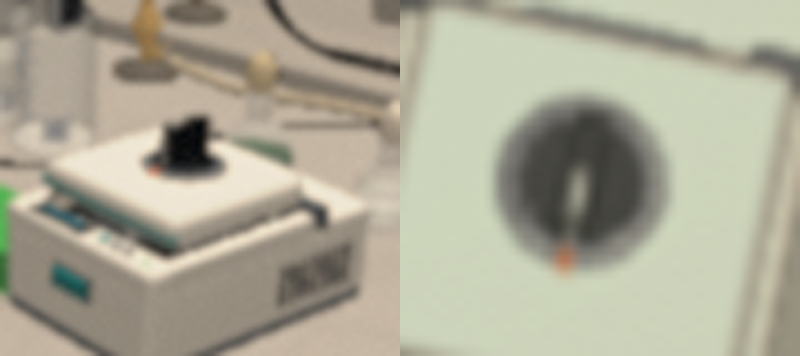

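The right half shows the pointer running from (580,170) to (572,225), aimed at the orange mark at (565,260). The lid is flat and shut. I'll do one sub-pixel check of the pointer angle before handing in.

Run:
```python
from h import *
d=imaging.read_camera("top");V=d["frame"].astype(int).max(2);pts=[]
print(V[186:204,276:290])
for r in range(190,197):
    w=np.clip(V[r,278:287]-72,0,None).astype(float);pts.append(((w*np.arange(278,287)).sum()/w.sum(),r))
X=ray(d,np.array(pts),.164)[:,:2];a=np.polyfit(X[:,0],X[:,1],1)[0];print(np.round(X,4).tolist(),"pointer tilt",np.arctan(a),"disc-top line")
C=cloud(d);P=C[150:240,240:330];L=P[(abs(P[...,2]-.127)<.006)]
print(np.deg2rad(cv2.minAreaRect(L[:,:2].astype(np.float32))[2])-np.pi/2)
```

```text
[[109  98  82  73  69  65  64  66  66  66  77  92 108 129]
 [ 94  82  73  70  67  62  64  68  64  63  67  78  93 118]
 [ 83  73  71  71  67  62  66  68  64  62  67  72  80 101]
 [ 79  72  71  70  67  64  70  70  63  62  69  70  74  90]
 [ 74  72  71  69  67  76  89  81  64  63  69  70  71  81]
 [ 71  71  71  68  70  98 119  94  66  65  70  70  70  77]
 [ 71  71  70  66  74 114 138 102  66  66  70  71  71  75]
 [ 71  71  70  65  77 124 149 102  65  67  71  71  70  75]
 [ 75  71  68  65  83 128 146  96  61  67  70  70  70  77]
 [ 84  73  67  67  88 123 128  84  61  69  70  69  69  82]
 [ 92  74  65  65  82 107 103  72  63  68  69  70  76  98]
 [105  82  66  61  75  91  81  64  65  69  71  79  93 116]
 [123 104  82  68  81  94  75  62  68  75  88 103 118 129]
 [136 129 109  94 101 108  85  74  80  94 116 132 138 144]
 [149 142 129 126 135 130 110 102 108 118 133 142 151 167]
 [177 158 142 150 163 154 132 127 133 137 145 149 169 193]
 [202 187 171 174 182 169 148 144 153 159 169 181 195 207]
 [211 208 200 195 197 187 179 180 185 190 197 206 210 211]]
[[0.5378, 0.0043], [0.5347, 0.0049], [0.5316, 0.005], [0.5286, 0.0052], [0.5255, 0.0056], [0.5225, 0.0061], [0.5194, 0.0066]] pointer tilt -0.11561427802987674 disc-top line
-0.1959533956372128
```

Different estimates put the knob between 2.33 and 2.39 rad. That is inside the band but slightly short, so I'll regrip and add about 0.05 rad to centre it.

```bash
python3 -m creep '.04 0 0 0 0 0;.04 0 0 0 0 0;.04 .001 0 0 0 0;.04 0 0 0 0 0;.041 0 0 0 0 0;0 0 -.04 0 0 0;0 0 -.04 0 0 0;0 0 -.03 0 0 0;0 0 -.02 0 0 0;0 0 -.009 0 0 0;0 0 0 0 0 0'
python3 -m creep '0 0 0 0 0 0;0 0 0 0 0 0;0 0 0 0 0 0;0 0 0 0 0 0;0 0 0 0 0 0;0 0 0 0 0 0;0 0 0 0 0 0;0 0 0 0 0 0' -1 30
```

```text
t: 20.8
tool_pos: [0.538, 0.0036, 0.1456]
tool_rot: [-3.129, 0.279, 0.003]
contact_force: [0.0, -0.7, -0.6]
width: 1.002
finger_force: 0.0
t: 21.8
tool_pos: [0.538, 0.0039, 0.1472]
tool_rot: [-3.128, 0.279, -0.001]
contact_force: [-0.3, 3.4, 5.5]
width: 0.157
finger_force: 35.1
```

```bash
python3 -m creep '0 0 0 0 0 -.025;0 0 0 0 0 -.025;0 0 0 0 0 0;0 0 0 0 0 0;0 0 0 0 0 0;0 0 0 0 0 0'
```

```text
t: 22.55
tool_pos: [0.538, 0.0038, 0.1472]
tool_rot: [-3.121, 0.358, -0.001]
contact_force: [-1.1, 2.9, 5.7]
width: 0.155
finger_force: 35.1
```

```bash
python3 -m creep '0 0 0 0 0 0;0 0 0 0 0 0;0 0 0 0 0 0;0 0 0 0 0 0;0 0 0 0 0 0;0 0 .02 0 0 0;0 0 .04 0 0 0;0 0 .05 0 0 0;0 0 .03 0 0 0;-.05 0 0 0 0 0;-.05 0 0 0 0 0;-.05 0 0 0 0 0;-.05 0 0 0 0 0;0 0 0 0 0 0' 1
python3 - <<'E'
from h import *
d=imaging.read_camera("top");V=d["frame"].astype(int).max(2);pts=[]
for r in range(190,197):
    w=np.clip(V[r,278:286]-72,0,None).astype(float);pts.append(((w*np.arange(278,286)).sum()/w.sum(),r))
X=ray(d,np.array(pts),.164)[:,:2];print(np.round(X,4).tolist(),np.arctan(np.polyfit(X[:,0],X[:,1],1)[0]))
q=X-[.5384,.0038];print("anchored",np.arctan((q[2:,0]@q[2:,1])/(q[2:,0]@q[2:,0])))
P=cloud(d)[150:240,240:330];L=P[(abs(P[...,2]-.127)<.006)];print("lid z",np.median(L[:,2]),np.linalg.lstsq(np.c_[L[:,:2],np.ones(len(L))],L[:,2],rcond=None)[0]); print(env.sense()['contact_force'])
E
```

```text
t: 24.3
tool_pos: [0.3354, 0.0039, 0.2864]
tool_rot: [3.121, -0.359, 0.002]
contact_force: [0.8, 0.5, 0.1]
width: 1.0
finger_force: 0.0
[[0.5378, 0.0044], [0.5347, 0.0049], [0.5316, 0.0053], [0.5286, 0.0056], [0.5255, 0.0064], [0.5224, 0.0073], [0.5194, 0.0078]] -0.18592410965684472
anchored -0.20702683062264712
lid z 0.12740246511717934 [-0.00095722 -0.00204364  0.12785973]
[0.5551136  0.10307121 0.95509154]
```

```bash
python3 -c "
from bench import order
print(order.job_done())"
```

```text
the job is handed in; nothing more can be done
None
```

I handed the job in at about 24 s: the lid is latched shut on its own, the knob pointer is at the orange mark (about 2.4 rad by camera), and the arm is clear; no verdict came back.

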